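# Top up the stand-by lane of a twin pot dispenser and change over to it

## Task

The pot dispenser is running on its left lane, which is nearly used up: nest the loose pot that is the same size as the pots of the leaning right-hand stack into the top pot of that stack, square to it, and press it in lightly until its collar stands about 5 mm clear of the collar below (never hard down on it, jammed pots will not separate), then let go of it. After that bring the changeover lever from the left lane to centre off, leave it there for a good second so that the drive stops, and carry it on fully to the right lane. Leave everything else standing where it is.

Things in the scene. Friction and masses are not known exactly. Their poses are not given: they have to be found in the camera images.
- pot_centre (a point): Kit pot to be nested: off-white pot like a small flowerpot, 93 mm high, upright on the bench; this point is on its axis half-way up, z along its axis to the open rim. The upper 27 mm is a straight collar 62 mm across (grasp there, across the diameter); below it steps in to 55 mm and tapers evenly to 39 mm at the base. Walls 4 mm, 90 to 160 g; round, any yaw will do.
- pot_rim (a point): Centre of that pot's rim, z out of the mouth. Base first on the stack's axis, its walls first touch those of the stack's top pot when the rims are about 36 mm apart. The walls give: from there 2 to 3 N per mm drives it in, and friction keeps it where it was pushed. Rims 32 mm apart = collars 5 mm clear, as wanted; at 27 mm the collar is down on the rim below, jammed.
- stack_mouth (a point): Centre of the rim of the top pot in the dispenser's right-hand (-y) lane; z points out of the mouth along the stack, which leans 30 degrees from vertical towards the robot; y level, to the left lane. Its pots are like the loose one; mouth 52 mm wide inside. It stands 80 mm out of the sloping deck, guide rods beside its lower 55 mm. The left lane, 130 mm off, has one rim near the deck. All fixed.
- selector (a joint): Changeover lever on the lower front of the dispenser's deck: -0.5 rad = fully over to the left lane, 0 = centre off (square to the deck), +0.5 rad = fully over to the right lane. It swings across the dispenser and stays where it is left; it takes about 2 N at the grip.
- selector_grip (a point): Middle of the lever's black round grip, 22 mm thick and 28 mm long, 58 mm from the pivot. z points along the lever away from the pivot, x along the hinge axis (up the slope of the deck, away from the robot), y to the dispenser's left.
- selector_pivot (a point): Point on the lever's hinge axis, just above the deck. Its axes: x level from the dispenser's front to its back, y level to its left, z up. The hinge axis is x raised 30 degrees towards z. At 0 rad the lever is parallel to the stack's axis; positive values turn it to the right.
- small_pot_centre (a point): A smaller pot of the same make, 70 mm high, 47 mm across the collar, upright; this point is its centre half-way up. It is not for this stack; leave it.
- cylinder_9: Bystander: small square aluminium pneumatic cylinder, 53 x 52 x 106 mm, upright; origin under its centre.
- oil_bottle: Bystander: white oiler bottle with yellow spout, 51 mm across, 152 mm high; origin under its centre.
Mind the look-alikes: they are no part of the job. Leave any orange or yellow look-alike of the part that bears pot_centre alone.

How it is judged:
On the way, in this order (a step that is already met when the one before it is completed fails the run):
1. the pot is nested in the right-hand stack, collars 2.5 to 7.5 mm apart, and let go, with the lever still at the left lane (z of pot_rim in the frame of stack_mouth between 0.0295 and 0.0345 m and distance between pot_rim and stack_mouth below 0.035 m and angle between the z axis of pot_rim and the z axis of stack_mouth, either way round below 0.09 rad and contact force between the fingers and pot below 0.3 N and value of joint selector below -0.3 rad), for 0.2 s.
2. the lever rests at centre off (within 0.12 rad) for 0.8 s (value of joint selector between -0.12 and 0.12 rad), for 0.8 s.
3. the lever is fully over to the right lane (value of joint selector above 0.4 rad), for 0.2 s.
At the end, for the whole second after the job is handed in: The kit pot rests released in the right-hand stack, square to it (within 0.09 rad), its rim 29.5 to 34.5 mm above the rim below (collars 2.5 to 7.5 mm apart), and the lever is over to the right lane (beyond 0.4 rad) (z of pot_rim in the frame of stack_mouth between 0.0295 and 0.0345 m and distance between pot_rim and stack_mouth below 0.035 m and angle between the z axis of pot_rim and the z axis of stack_mouth, either way round below 0.09 rad and contact force between the fingers and pot below 0.3 N and value of joint selector above 0.4 rad and linear speed of pot below 0.02 m/s); the robot touches nothing.
It fails at once if the pot is pressed in until it jams (collars less than 1.5 mm apart) (z of pot_rim in the frame of stack_mouth below 0.0285 m and distance between pot_rim and stack_mouth below 0.04 m).
It fails at once if the small pot, the upright cylinder or the oil bottle is moved by more than 30 mm (distance of any of small_pot_centre, cylinder_9, oil_bottle from where it was at the start of the episode above 0.03 m).
It also fails if it takes over 54 s, if anything falls off the work surface, if the arm or the gripper's body presses on something with over 40 N, if the wrist force passes 120 N, or if a joint passes its speed limit or range.

## Robot

A 7-joint arm with a two-finger parallel gripper is mounted at the origin on a cart in front of the work surface, level with it; the furniture and walls round the work are solid. World frame = base frame: x ahead of the robot, y to its left, z up, the work surface at z = 0. Lengths are in m, angles in rad, forces in N, time in s.
With the tool pointing down it reaches from about 0.4 to 0.85 m from the base axis. Payload 6.9 kg.
Tool frame: the origin (TCP) lies midway between the tips of the shut fingers; the grasp point (between the pads) lies behind it (ctrl.pinch_z is the z of the grasp point in the tool frame, in m); z points along the fingers, y is the direction in which the jaws open and shut (so a half turn about z gives the same grasp; the last joint's range is limited). The gripper opens to 85 mm and grips with 20 to 120 N. Pads are 22 mm wide; open, the fingers measure 114 mm over their backs; the gripper's body (76 mm by 85 mm) begins 54 mm behind the grasp point. The pads swing forward as they close: fully open they stand 13 mm farther back than shut.
Start: joints at [1.438, 0.507, -0.238, 1.5, 0.126, 1.149, -0.155], TCP at [0.148, -0.607, 0.231] pointing down, gripper open.
Joint ranges: [-3.08, 3.08], [-0.24, 2.05], [-1.43, 1.35], [0, 2.5], [-1.52, 4.66], [0.17, 1.96], [-2.89, 2.89]. Speed limits (rad/s): [2.39, 2.39, 3.14, 3.14, 3.14, 3.14, 3.14].

## Interface

Orientations are given as a unit quaternion [w, x, y, z].
In Python, from station import ctrl, get_state, vision, ticket, models gives the robot as it stands. Calls block until the motion is done:
- ctrl.movep(position, orientation): joint-space move of the TCP to a pose.
- ctrl.movel(position, frame=None, max_speed=0.15): straight line of the TCP; frame=None keeps the orientation; max_speed is the mean speed in m/s.
- ctrl.set_joints(angles): joint-space move.
- ctrl.ungrasp() and ctrl.close_gripper(force=None): open the fingers fully, or close them until they stop; force is the grip in N (None keeps the last).
- ctrl.pause(seconds).
- ctrl.ik(position, orientation): joint angles nearest the present ones, or None.
- get_state(): the state.
- vision.grab_frame(name): name is "scene" or "top" or "wrist"; returns (picture, depth): 400x640x3 uint8, blue, green, red; 400x640 float32, m along the optical axis (not along the pixel's ray), 0 where there is no reading.
- vision.camera_info(name): a dict with "mtx" (3x3 intrinsics, pixels), "R" (3x3) and "t" (3): a world point X has camera coordinates R X + t; the wrist camera has in their place "hand_eye" (4x4, takes a point from camera to tool coordinates, whose origin is the TCP and whose axes are the flange's). Camera axes: x right, y down, z forward; pixel columns grow to the right and rows downward; lengths in m; the calibration is good to about 2 mm. A picture is of the moment at which its call begins: read the wrist's pose just before it. camera_info takes no time and is no camera call.
A pose or a line that the arm cannot do raises ctrl.Unreachable and nothing moves.
- ticket.close_job(): hands the job in, once; it reports no verdict.
Trained networks look in the newest picture that a camera, given by its name, has taken for a name from the list of things; names that differ only in an ending like _2 or _b are one class to them, and where a whole thing is asked for, a point or a joint stands for the part that bears it (a point fixed in the world has none). Each returns a list of dicts, best first, with "p" (0 to 1); they miss things now and then, are a little off and sometimes report something else, mostly with a low value. They report only what shows in the picture. A call takes as long as a camera call. They do not tell look-alikes from the thing itself.
- models.recognise(camera, target): "point" ([column, row] in pixels, amid what is visible of it).
- models.masks_of(camera, target): "mask" (400x640 bool, what is visible of it) and "point" ([column, row] in pixels, amid what is visible of it).
The state is a dict: "time": time; "qpos": joint angles; "qd": joint speeds; "tau": joint torques, N m; "tcp_pos": TCP position; "eef_rot": TCP orientation; "contact_force": force on the tool from outside, world axes, zero at the start; "wrist_torque": the same for the moment, N m; "width": finger opening in m.
Only numpy, scipy, OpenCV 4.12 (cv2) and the standard library are available. Lean on these libraries where they do the work, as an engineer would, in place of code of your own. Each camera call takes 0.05 s, during which the arm holds its last target. There are 200 camera calls.

## Working session

There is one attempt and no reset: what is moved stays moved. The work goes in short steps, each a Python script; the robot and the scene stay as the last script left them, time stands still between calls to the robot, and variables do not carry over. Pictures are saved under pics/ and viewed, about 8 in all and at most 12, crops included, and the job is handed in when it is done.

```bash
ls; mkdir -p pics
cat > h.py <<'E'
import numpy as np, cv2
from station import ctrl, get_state, vision, ticket, models
from scipy.spatial.transform import Rotation as Ro
def q2R(q): return Ro.from_quat([q[1],q[2],q[3],q[0]]).as_matrix()
def R2q(R):
    q=Ro.from_matrix(R).as_quat(); return [q[3],q[0],q[1],q[2]]
def cloud(name, depth, s=None):
    ci=vision.camera_info(name); K=np.array(ci['mtx'])
    v,u=np.mgrid[0:400,0:640]
    P=np.stack([(u-K[0,2])/K[0,0]*depth,(v-K[1,2])/K[1,1]*depth,depth],-1)
    if name=='wrist':
        H=np.array(ci['hand_eye']); P=P@H[:3,:3].T+H[:3,3]
        return P@q2R(s['eef_rot']).T+np.array(s['tcp_pos'])
    return (P-np.array(ci['t']))@np.array(ci['R'])
E
python3 - <<'E'
from h import *
print(get_state(), ctrl.pinch_z)
for n in ['scene','top']:
    im,d=vision.grab_frame(n); cv2.imwrite(f'pics/{n}0.png',im); np.save(f'{n}0.npy',d)
    W=cloud(n,d)
    ci=vision.camera_info(n); print(n,-np.array(ci['R']).T@ci['t'])
    for t in ['pot_centre','small_pot_centre','stack_mouth','selector','selector_grip','cylinder_9','oil_bottle']:
        for r in models.recognise(n,t)[:4]:
            u,v=np.round(r['point']).astype(int); print(t,round(r['p'],2),(u,v),W[v,u].round(3))
E
```

```text
pics
{'time': 0.0, 'qpos': array([ 1.43750862,  0.50830601, -0.23753554,  1.50114164,  0.12568254,
        1.14889073, -0.15482844]), 'qd': array([ 6.67072005e-05, -4.18528684e-04, -9.49863002e-04, -1.02265489e-03,
        8.06725925e-04,  1.67610798e-03, -2.21026689e-03]), 'tau': array([-6.55088570e-04, -6.20603585e+01, -2.18699791e+00, -2.49653774e+01,
        1.27074044e-02,  1.19919723e-02, -2.58900366e-05]), 'tcp_pos': array([ 0.14764428, -0.60679087,  0.23044676]), 'eef_rot': array([-8.71815911e-04,  9.92881103e-01,  1.19106430e-01, -1.12462407e-04]), 'contact_force': array([ 0.7644131 , -0.51725063,  0.44602089]), 'wrist_torque': array([-0.01124508, -0.01508858,  0.01191753]), 'width': 0.08546759245704776} -0.0187
scene [-0.06923369  0.56582841  0.67075225]
pot_centre 0.8 (np.int64(376), np.int64(230)) [0.441 0.135 0.091]
pot_centre 0.67 (np.int64(329), np.int64(250)) [0.441 0.241 0.092]
pot_centre 0.6 (np.int64(434), np.int64(260)) [0.332 0.086 0.077]
small_pot_centre 0.71 (np.int64(345), np.int64(296)) [0.352 0.265 0.07 ]
stack_mouth 0.97 (np.int64(216), np.int64(212)) [0.55
[... 231 characters left out ...]
 (np.int64(284), np.int64(199)) [0.652 0.223 0.064]
top [0.43870097 0.21136947 0.97742579]
pot_centre 0.86 (np.int64(370), np.int64(224)) [0.462 0.102 0.01 ]
pot_centre 0.83 (np.int64(320), np.int64(222)) [0.465 0.221 0.007]
pot_centre 0.68 (np.int64(392), np.int64(269)) [0.356 0.05  0.006]
small_pot_centre 0.76 (np.int64(309), np.int64(265)) [0.365 0.245 0.022]
stack_mouth 0.84 (np.int64(237), np.int64(156)) [0.604 0.403 0.101]
selector 0.7 (np.int64(260), np.int64(212)) [0.481 0.344 0.135]
selector_grip 0.55 (np.int64(261), np.int64(211)) [0.483 0.342 0.134]
cylinder_9 0.62 (np.int64(371), np.int64(147)) [0.635 0.106 0.067]
oil_bottle 0.84 (np.int64(321), np.int64(130)) [0.666 0.22  0.095]
```

```bash
python3 -c "
import cv2,numpy as np
a=cv2.imread('pics/scene0.png')[130:330,150:490];b=cv2.imread('pics/top0.png')[80:310,170:450]
a=cv2.resize(a,None,fx=2.3,fy=2.3)[:, :];cv2.imwrite('pics/a.png',a);cv2.imwrite('pics/b.png',cv2.resize(b,None,fx=2.5,fy=2.5))"
```

```text
(no output)
```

View pics/a.png

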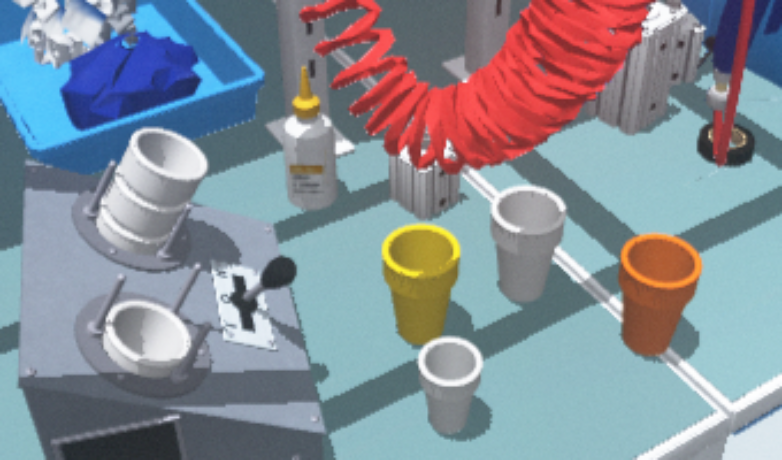

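View pics/b.png

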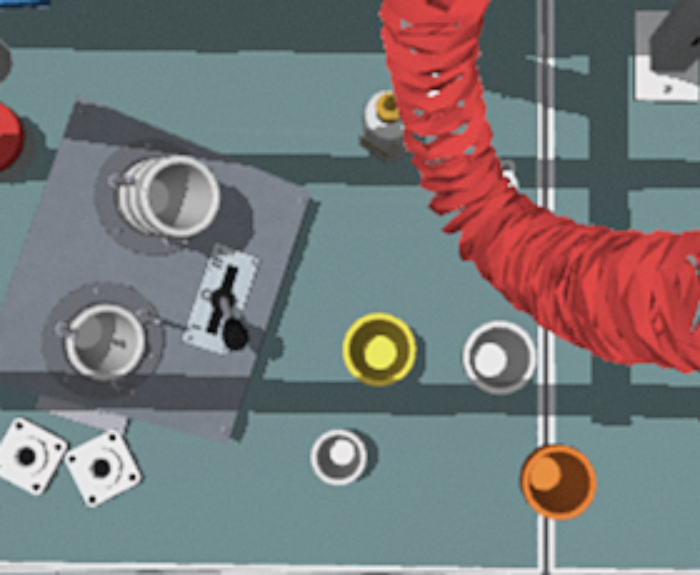

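Run:
```python
from h import *
from scipy.optimize import least_squares
def circ(P):
    f=lambda p: np.hypot(P[:,0]-p[0],P[:,1]-p[1])-p[2]
    r=least_squares(f,[*np.median(P[:,:2],0),.03],loss='soft_l1',f_scale=.001); return r.x.round(4)
for n in ['top','scene']:
    im=cv2.imread(f'pics/{n}0.png'); W=cloud(n,np.load(f'{n}0.npy')); ok=np.load(f'{n}0.npy')>0
    # rims
    for c,h in [((.45,.112),.093),((.36,.25),.07)]:
        m=ok&(np.hypot(W[...,0]-c[0],W[...,1]-c[1])<.045)&(abs(W[...,2]-h)<.006)
        print(n,'rim',m.sum(),circ(W[m]),np.percentile(W[m][:,2],[10,50,90]).round(4))
    # hose
    B,G,R=[im[...,i].astype(int) for i in range(3)]
    m=ok&(R>150)&(G<90)&(W[...,2]>.12)
    print('hose n',m.sum(),np.percentile(W[m],[1,50,99],axis=0).round(3).tolist())
    for y in np.arange(-.3,.35,.05):
        k=m&(abs(W[...,1]-y)<.025)
        if k.sum()>10: print('  y%.2f'%y,np.percentile(W[k],[2,98],axis=0).round(2).tolist())
    # deck plane RANSAC
    m=ok&(W[...,0]>.42)&(W[...,0]<.72)&(W[...,1]>.3)&(W[...,1]<.56)&(W[...,2]>.02)&(W[...,2]<.3)
    P=W[m]; rng=np.random.default_rng(0); best=0
    for _ in range(600):
        a,b,c=P[rng.choice(len(P),3)]; nn=np.cross(b-a,c-a); l=np.linalg.norm(nn)
        if l<1e-5: continue
        nn/=l; nn*=np.sign(nn[2]) or 1
        if abs(nn[2]-.866)>.06: continue
        i=abs((P-a)@nn)<.003
        if i.sum()>best: best=i.sum(); I=i
    Q=P[I];c=Q.mean(0);nn=np.linalg.svd(Q-c)[2][2];nn*=np.sign(nn[2])
    print('deck',best,nn.round(4),'d',nn@c,'tilt',np.degrees(np.arccos(nn[2])))
    h=(P-c)@nn; print(np.histogram(h,np.arange(-.02,.12,.005)))
    np.save(f'deck_{n}.npy',np.r_[nn,nn@c])
```

```text
top rim 252 [0.4639 0.1139 0.0285] [0.0909 0.0942 0.096 ]
top rim 168 [0.3754 0.2529 0.0216] [0.0683 0.0709 0.0733]
hose n 10981 [[0.449, -0.043, 0.136], [0.603, 0.136, 0.308], [0.724, 0.211, 0.585]]
  y-0.05 [[0.42, -0.05, 0.28], [0.52, -0.03, 0.39]]
  y-0.00 [[0.45, -0.02, 0.21], [0.54, 0.02, 0.41]]
  y0.05 [[0.46, 0.03, 0.19], [0.56, 0.07, 0.35]]
  y0.10 [[0.48, 0.08, 0.13], [0.61, 0.12, 0.25]]
  y0.15 [[0.55, 0.13, 0.14], [0.72, 0.17, 0.59]]
  y0.20 [[0.62, 0.18, 0.15], [0.72, 0.21, 0.58]]
deck 7607 [-0.1469 -0.4777  0.8661] d -0.1869685569180109 tilt 29.988327415887852
(array([  27,   62,  126, 4642, 4114,  283,  271,   60,   50,   49,   55,
         51,   54,   86,   58,   87,   65,   93,   88,  215,   71,    0,
          0,    0,    0,    0,    0]), array([-2.00000000e-02, -1.50000000e-02, -1.00000000e-02, -5.00000000e-03,
        3.46944695e-18,  5.00000000e-03,  1.00000000e-02,  1.50000000e-02,
        2.00000000e-02,  2.50000000e-02,  3.00000000e-02,  3.50000000e-02,
        4.00000000e-02,  4.50000000e-02,  5.00000000e-02,  5.50000000e-02,
        6.00000000e-02,  6.500000
[... 840 characters left out ...]
,  177,  169, 4422, 3690,  402,  455,  107,  102,  122,  131,
        134,  101,  204,  125,  192,  171,  204,  190,  251,   37,    0,
          0,    0,    0,    0,    0]), array([-2.00000000e-02, -1.50000000e-02, -1.00000000e-02, -5.00000000e-03,
        3.46944695e-18,  5.00000000e-03,  1.00000000e-02,  1.50000000e-02,
        2.00000000e-02,  2.50000000e-02,  3.00000000e-02,  3.50000000e-02,
        4.00000000e-02,  4.50000000e-02,  5.00000000e-02,  5.50000000e-02,
        6.00000000e-02,  6.50000000e-02,  7.00000000e-02,  7.50000000e-02,
        8.00000000e-02,  8.50000000e-02,  9.00000000e-02,  9.50000000e-02,
        1.00000000e-01,  1.05000000e-01,  1.10000000e-01,  1.15000000e-01]))
```

Run:
```python
from h import *
from scipy.optimize import least_squares
nn=(np.load('deck_top.npy')+np.load('deck_scene.npy'))/2; d=nn[3]; n=nn[:3]/np.linalg.norm(nn[:3])
n=np.r_[n[:2]/np.hypot(*n[:2])*.5,np.sqrt(.75)]
hx=-np.r_[n[:2],0]/.5; ly=np.cross([0,0,1],hx); up=np.cross(ly,n)  # up slope
print('n',n,'hx',hx,'ly',ly,'up',up); np.save('n.npy',n)
for nm in ['top','scene']:
    im=cv2.imread(f'pics/{nm}0.png'); D=np.load(f'{nm}0.npy');W=cloud(nm,D); ok=D>0
    B,G,R=[im[...,i].astype(int) for i in range(3)]
    P=W[ok&(R>150)&(G<90)&(W[...,2]>.1)]
    r=np.hypot(P[:,0]-.461,P[:,1]-.114)
    for z in np.arange(.1,.5,.04):
        k=(P[:,2]>=z)&(P[:,2]<z+.04)
        if k.any(): j=r[k].argmin(); print('hose',nm,round(z,2),r[k].min().round(3),P[k][j].round(3))
    h=W@n-d
    box=ok&(W[...,0]>.5)&(W[...,0]<.7)&(W[...,1]>.3)&(W[...,1]<.48)
    m=box&(h>.055)&(h<.1); print('hmax',np.percentile(h[m],[50,90,97,99]).round(4))
    for lo,hi in [(.074,.09)]:
        m=box&(h>lo)&(h<hi); Q=W[m]; a,b=Q@up,Q@ly
        f=lambda p: np.hypot(a-p[0],b-p[1])-p[2]
        s=least_squares(f,[np.median(a),np.median(b),.03],loss='soft_l1',f_scale=.001).x
        c=up*s[0]+ly*s[1]+n*(d+.08); print(nm,'mouth',m.sum(),c.round(4),'r',s[2].round(4),'hmed',np.median(h[m]).round(4), 'circ world-plane',s)
    # lever grip: dark points above the deck
    dark=(R<70)&(G<70)&(B<70)
    m=ok&dark&(h>.045)&(h<.1)&(W[...,0]>.42)&(W[...,0]<.6)&(W[...,1]>.26)&(W[...,1]<.42)
    Q=W[m]; print('grip pts',m.sum(),Q.mean(0).round(4),'h',np.percentile(h[m],[5,50,95]).round(4))
```

```text
n [-0.14572815 -0.47829207  0.8660254 ] hx [ 0.29145631  0.95658414 -0.        ] ly [-0.95658414  0.29145631  0.        ] up [0.25240857 0.82842617 0.5       ]
hose top 0.1 0.058 [0.519 0.118 0.135]
hose top 0.14 0.035 [0.488 0.091 0.173]
hose top 0.18 0.034 [0.489 0.093 0.191]
hose top 0.22 0.039 [0.483 0.082 0.223]
hose top 0.26 0.048 [0.481 0.07  0.26 ]
hose top 0.3 0.059 [0.481 0.058 0.302]
hose top 0.34 0.076 [0.484 0.042 0.347]
hose top 0.38 0.111 [0.456 0.003 0.382]
hose top 0.42 0.212 [0.668 0.16  0.451]
hose top 0.46 0.212 [0.666 0.168 0.495]
hmax [0.0777 0.0808 0.0818 0.0825]
top mouth 293 [0.5856 0.376  0.1828] r 0.0289 hmed 0.0794 circ world-plane [ 0.55066825 -0.45063797  0.02885987]
grip pts 100 [0.4778 0.339  0.1309] h [0.056  0.0702 0.074 ]
hose scene 0.1 0.038 [0.493 0.095 0.137]
hose scene 0.14 0.031 [0.479 0.089 0.17 ]
hose scene 0.18 0.03 [0.482 0.092 0.19 ]
hose scene 0.22 0.037 [0.48  0.082 0.221]
hose scene 0.26 0.046 [0.481 0.072 0.261]
hose scene 0.3 0.061 [0.49  0.06  0.301]
hose scene 0.34 0.074 [0.485 0.044 0.347]
hose scene 0.38 0.109 [0.452 0.005 0.381]
hose scene 0.42 0.21 [0.663 0.171 0.446]
hmax [0.0686 0.0774 0.0782 0.0786]
scene mouth 263 [0.5794 0.3752 0.1813] r 0.029 hmed 0.0768 circ world-plane [ 0.54777527 -0.44490748  0.02896775]
grip pts 138 [0.4692 0.3418 0.1247] h [0.0493 0.0648 0.0712]
```

```bash
python3 -c "
import cv2,numpy as np
a=cv2.imread('pics/scene0.png');b=cv2.imread('pics/top0.png')
cv2.imwrite('pics/c.png',cv2.resize(np.vstack([a,b]),(480,600)))"
python3 - <<'E'
from h import *
for nm in ['top','scene']:
    D=np.load(f'{nm}0.npy');W=cloud(nm,D); m=(D>0)&(W[...,2]>.25)
    P=W[m]; 
    for y in np.arange(-.8,.7,.1):
        for z in np.arange(.25,.9,.15):
            k=(abs(P[:,1]-y)<.05)&(P[:,2]>=z)&(P[:,2]<z+.15)
            if k.sum()>15: print(nm,'y%.1f z%.2f'%(y,z),'x',np.percentile(P[k][:,0],[1,99]).round(2),end=' | ')
    print()
u=np.array([-.86,.5,0]); j=np.array([.5,.86,0])
for th in [30,35,40]:
  for s in [1,-1]:
    t=np.radians(th); hd=np.array([0,0,1])*np.cos(t)+u*np.sin(t); z=-hd; y=s*j/np.linalg.norm(j); z-=z@y*y; z/=np.linalg.norm(z); R=np.c_[np.cross(y,z),y,z]
    for dd in [0,.12]:
        q=ctrl.ik(list(np.array([.461,.114,.06])-R[:,2]*dd),R2q(R)); print(th,s,dd,None if q is None else np.round(q,2))
E
```

```text
top y-0.2 z0.25 x [0.74 0.75] | top y-0.2 z0.40 x [0.74 0.75] | top y-0.1 z0.25 x [0.3  0.75] | top y-0.1 z0.40 x [0.46 0.75] | top y-0.1 z0.55 x [0.46 0.46] | top y-0.0 z0.25 x [0.42 0.78] | top y-0.0 z0.40 x [0.47 0.78] | top y0.1 z0.25 x [0.47 0.69] | top y0.1 z0.40 x [0.67 0.72] | top y0.1 z0.55 x [0.66 0.68] | top y0.2 z0.25 x [0.65 0.75] | top y0.2 z0.40 x [0.67 0.74] | top y0.2 z0.55 x [0.66 0.68] | 
scene y-0.4 z0.25 x [1.24 1.27] | scene y-0.2 z0.25 x [0.73 1.24] | scene y-0.1 z0.25 x [0.3  1.25] | scene y-0.1 z0.40 x [0.45 0.74] | scene y-0.0 z0.25 x [0.41 0.77] | scene y-0.0 z0.40 x [0.47 0.77] | scene y0.1 z0.25 x [0.04 0.54] | scene y0.1 z0.40 x [0.68 0.7 ] | scene y0.2 z0.25 x [0.65 0.77] | scene y0.2 z0.40 x [0.66 0.85] | scene y0.3 z0.40 x [0.78 0.78] | scene y0.4 z0.40 x [0.78 0.78] | scene y0.5 z0.40 x [0.78 0.78] | scene y0.6 z0.40 x [0.77 0.79] | 
30 1 0 [ 0.09  0.81 -1.23  2.4   1.47  1.29 -1.12]
30 1 0.12 [ 0.06  0.46 -1.22  2.33  1.13  1.12 -0.89]
30 -1 0 [-0.63  0.52 -0.04  2.41  1.58  0.5   2.  ]
30 -1 0.12 [ 0.06  0.46 -1.22  2.33  1.13  1.12  2.25]
35 1 0 [ 0.01  0.86 -1.23  2.44  1.51  1.41 -1.25]
35 1 0.12 [-0.07  0.52 -1.23  2.38  1.19  1.23 -1.08]
35 -1 0 [-0.56  0.56 -0.24  2.45  1.65  0.71  1.83]
35 -1 0.12 [-0.07  0.52 -1.23  2.38  1.19  1.23  2.07]
40 1 0 [-0.07  0.92 -1.23  2.48  1.52  1.55 -1.38]
40 1 0.12 [-0.2   0.59 -1.23  2.43  1.22  1.37 -1.26]
40 -1 0 [-0.37  0.67 -0.63  2.48  1.63  1.06  1.73]
40 -1 0.12 [-0.2   0.59 -1.23  2.43  1.22  1.37  1.88]
```

View pics/c.png

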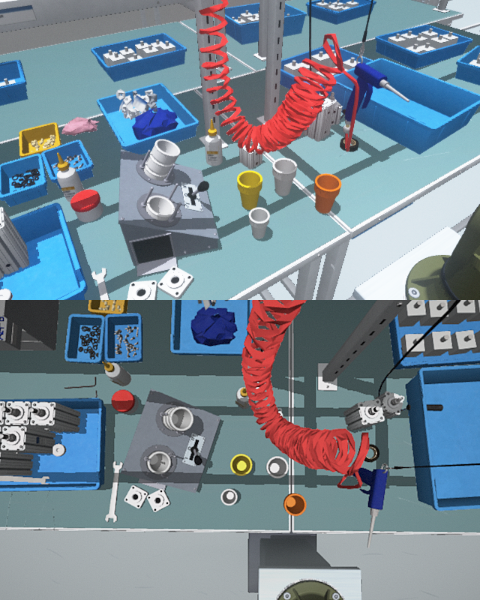

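```bash
cat >> h.py <<'E'
n=np.load('n.npy'); hx=-np.r_[n[:2],0]/.5; ly=np.cross([0,0,1],hx); up=np.cross(ly,n)
def pickR(th=30,s=-1):
    u=np.array([-.86,.5,0]); u/=np.linalg.norm(u); y=s*np.array([-u[1]*-1,-u[0],0]); t=np.radians(th)
    z=-(np.array([0,0,1])*np.cos(t)+u*np.sin(t)); return np.c_[np.cross(y,z),y,z]
def snap(fn,name='wrist'):
    s=get_state(); im,d=vision.grab_frame(name); cv2.imwrite(f'pics/{fn}.png',im); np.savez(fn+'.npz',d=d,p=s['tcp_pos'],q=s['eef_rot']); return im,d,s
E
python3 - <<'E'
from h import *
R=pickR(); print(R.round(2))
s=get_state(); q0=np.array(s['qpos'])
az=-1.33
for r,z in [(.36,.48),(.33,.45),(.4,.45),(.4,.5)]:
    Rt=Ro.from_euler('x',180,degrees=True).as_matrix(); R0=q2R(s['eef_rot'])
    q=ctrl.ik([r*np.cos(az),r*np.sin(az),z],s['eef_rot']); print(r,z,None if q is None else np.round(q,2))
    if q is not None: break
if q is not None:
    ctrl.set_joints(q); q=np.array(q); q[0]=-.5; q[6]=1; ctrl.set_joints(q); print(get_state()['tcp_pos'],get_state()['time'])
    for dd in [0,.12]:
        P=np.array([.461,.114,.06])-R[:,2]*dd
        for sgn in (1,-1):
            qq=ctrl.ik(list(P),R2q(pickR(30,sgn))); print(dd,sgn,None if qq is None else np.round(qq,2))
E
```

```text
[[ 0.75 -0.5   0.43]
 [-0.44 -0.86 -0.25]
 [ 0.5  -0.   -0.87]]
0.36 0.48 [ 1.54 -0.04 -0.26  1.56 -0.01  1.62 -0.05]
[0.27421793 0.23332925 0.47992464] 4.4417
0 1 [-0.96  0.57  0.46  2.42  1.72  0.23 -1.25]
0 -1 [-0.65  0.52 -0.01  2.41  1.59  0.49  1.99]
0.12 1 [-0.48  0.27 -0.42  2.34  1.02  0.76 -0.68]
0.12 -1 [-0.56  0.27 -0.32  2.34  1.01  0.73  2.48]
```

```bash
cat >> h.py <<'E'
def placeR(Rp,phi):
    A=Ro.align_vectors([n],[[0,0,1]])[0].as_matrix()
    return Ro.from_rotvec(n*phi).as_matrix()@A@Rp
E
python3 - <<'E'
from h import *
M=np.array([.5825,.3756,.182])
for sgn in (1,-1):
    Rp=pickR(30,sgn)
    for ph in np.arange(-180,180,15):
        R=placeR(Rp,np.radians(ph))
        if -R[2,2]<.8: continue
        out=[]
        for rim in (.032,.11):
            tcp=M+n*(rim-.033)+0*R[:,2]  # approx
            q=ctrl.ik(list(tcp),R2q(R)); out.append(None if q is None else np.round(q,2))
        print(sgn,ph,(-R[:,2]).round(2),*out)
E
```

```text
1 -150 [ 0.37 -0.43  0.82] [-0.78  1.04  1.15  1.27 -1.26  1.9  -1.15] [-0.75  0.95  1.15  1.26 -1.17  1.95 -1.16]
1 -135 [ 0.35 -0.32  0.88] [-0.46  0.78  0.15  1.22 -0.54  1.42 -1.37] [-0.43  0.7   0.17  1.21 -0.53  1.53 -1.38]
1 -120 [ 0.29 -0.21  0.93] [-0.48  0.76  0.08  1.21 -0.38  1.38 -1.26] [-0.45  0.68  0.1   1.2  -0.37  1.49 -1.25]
1 -105 [ 0.21 -0.12  0.97] [-0.52  0.73  0.03  1.23 -0.24  1.32 -1.14] [-0.49  0.64  0.04  1.22 -0.23  1.42 -1.12]
1 -90 [ 0.11 -0.04  0.99] [-0.56  0.69 -0.01  1.29 -0.1   1.23 -1.02] [-0.52  0.6  -0.01  1.28 -0.09  1.33 -1.  ]
1 -75 [-0.01  0.    1.  ] [-0.59  0.64 -0.04  1.38  0.04  1.11 -0.91] [-0.55  0.55 -0.05  1.37  0.04  1.22 -0.87]
1 -60 [-0.14  0.02  0.99] [-0.63  0.59 -0.06  1.49  0.17  0.97 -0.81] [-0.58  0.49 -0.08  1.48  0.16  1.08 -0.76]
1 -45 [-0.27  0.01  0.96] [-0.67  0.54 -0.06  1.61  0.31  0.81 -0.72] [-0.6   0.44 -0.1   1.6   0.29  0.92 -0.66]
1 -30 [-0.39 -0.02  0.92] [-0.72  0.5  -0.02  1.75  0.45  0.62 -0.65] [-0.62  0.39 -0.11  1.74  0.42  0.74 -0.57]
1 -15 [-0.49 -0.09  0.87] [-0.84  0.47  0.13  1.88  0.55  0.4  -0.54] 
[... 722 characters left out ...]
 1.33  2.06]
-1 -75 [-0.01  0.    1.  ] [-0.47  0.65 -0.26  1.38  0.19  1.13  2.11] [-0.44  0.55 -0.25  1.37  0.15  1.23  2.17]
-1 -60 [-0.14  0.02  0.99] [-0.49  0.6  -0.3   1.49  0.34  1.01  2.19] [-0.45  0.5  -0.3   1.48  0.28  1.1   2.28]
-1 -45 [-0.27  0.01  0.96] [-0.5   0.56 -0.33  1.61  0.5   0.87  2.25] [-0.45  0.45 -0.34  1.6   0.42  0.96  2.37]
-1 -30 [-0.39 -0.02  0.92] [-0.51  0.52 -0.34  1.74  0.69  0.71  2.29] [-0.45  0.4  -0.36  1.73  0.57  0.79  2.45]
-1 -15 [-0.49 -0.09  0.87] [-0.53  0.48 -0.31  1.88  0.92  0.55  2.27] [-0.44  0.36 -0.37  1.87  0.74  0.62  2.5 ]
-1 0 [-0.56 -0.18  0.81] [-0.58  0.45 -0.22  2.01  1.3   0.37  2.12] [-0.44  0.32 -0.34  1.99  0.98  0.42  2.49]
```

Run:
```python
from h import *
print(np.array(vision.camera_info('wrist')['hand_eye']).round(3).tolist())
Rp=pickR(30,-1); Rs=placeR(Rp,np.radians(-75))
ctrl.movep([.52,.31,.36],R2q(Rs)); a=snap('w1')
im=a[0]; print('stack',[(r['p'],r['point']) for r in models.recognise('wrist','stack_mouth')][:2],[(r['p'],r['point']) for r in models.recognise('wrist','selector_grip')][:2])
ctrl.movep([.38,.18,.35],R2q(Rp))
ctrl.movep(list(np.array([.461,.114,.06])-Rp[:,2]*.13),R2q(Rp)); b=snap('w2')
print('pot',[(r['p'],r['point']) for r in models.recognise('wrist','pot_centre')][:3])
cv2.imwrite('pics/d.png',np.vstack([im,b[0]])[:, :][::1,::1]); x=cv2.imread('pics/d.png'); cv2.imwrite('pics/d.png',cv2.resize(x,(480,600)))
print(get_state()['time'],get_state()['contact_force'])
```

```text
[[0.0, -0.959, -0.284, 0.071], [1.0, 0.001, -0.001, -0.001], [0.001, -0.284, 0.959, -0.143], [0.0, 0.0, 0.0, 1.0]]
stack [(0.74, [287.9, 240.3])] [(0.72, [348.5, 179.5]), (0.6, [330.6, 230.4])]Traceback (most recent call last):
  File "<stdin>", line 6, in <module>
station.Unreachable: the arm cannot take that pose within its joint ranges
```

Run:
```python
from h import *
Rp=pickR(30,-1); Rs=placeR(Rp,np.radians(-75))
ctrl.movel([.42,.24,.33])
ctrl.movep(list(np.array([.461,.114,.06])-Rp[:,2]*.13),R2q(Rp)); b=snap('w2')
print('pot',[(r['p'],r['point']) for r in models.recognise('wrist','pot_centre')][:3])
x=np.vstack([cv2.imread('pics/w1.png'),b[0]]); cv2.imwrite('pics/d.png',cv2.resize(x,(480,600)))
print(get_state()['time'],get_state()['contact_force'],get_state()['qpos'].round(2))
```

```text
pot [(0.81, [318.0, 181.7]), (0.6, [441.0, 244.7]), (0.56, [211.9, 230.8])]
7.65 [-0.51923382 -0.00645831  0.24836802] [-0.57  0.25 -0.32  2.33  0.97  0.75  2.51]
```

View pics/d.png

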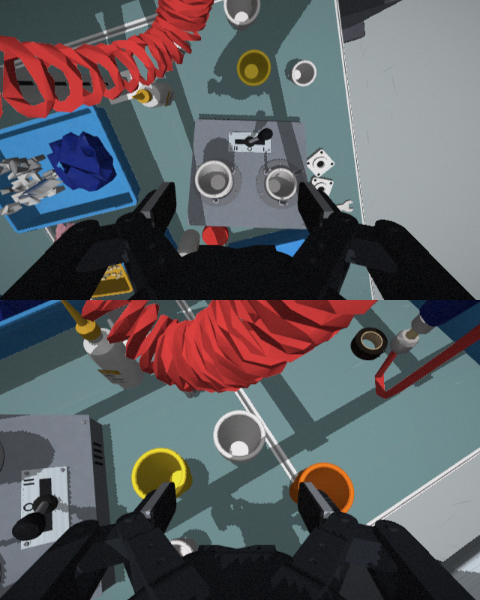

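Run:
```python
from h import *
from scipy.optimize import least_squares
def fit(P,a,b):
    A,B=P@a,P@b
    s=least_squares(lambda p: np.hypot(A-p[0],B-p[1])-p[2],[np.median(A),np.median(B),.03],loss='soft_l1',f_scale=.001).x; return s
z=np.load('w1.npz'); W=cloud('wrist',z['d'],{'tcp_pos':z['p'],'eef_rot':z['q']}); ok=z['d']>0
M=np.array([.5825,.3756,.182]); 
# deck check with normal n
h=(W@n); near=ok&(np.linalg.norm(W-M,axis=-1)<.2); print('deck h hist peak',(lambda H:H[1][H[0].argmax()])(np.histogram(h[near],np.arange(-.3,0,.002))))
r=np.linalg.norm((W-M)-((W-M)@n)[...,None]*n,axis=-1)
m=ok&(r<.045)&(abs(h-M@n)<.012); print('top h pct',np.percentile(h[m]-M@n,[10,50,90,97]).round(4),m.sum())
top=np.percentile(h[m],95)
m&=h>top-.006; s=fit(W[m],up,ly); c=up*s[0]+ly*s[1]+n*np.median(h[m]); print('mouth',c.round(4),'r',s[2],m.sum())
# plane of rim
Q=W[m]; nn=np.linalg.svd(Q-Q.mean(0))[2][2]; print('rim normal',nn*np.sign(nn[2]),n)
z=np.load('w2.npz'); W=cloud('wrist',z['d'],{'tcp_pos':z['p'],'eef_rot':z['q']}); ok=z['d']>0
m=ok&(np.hypot(W[...,0]-.461,W[...,1]-.114)<.045)&(abs(W[...,2]-.093)<.006)
s=fit(W[m],np.eye(3)[0],np.eye(3)[1]); print('pot',s.round(4),m.sum(),np.percentile(W[m][:,2],[10,50,90]).round(4))
k=ok&(W[...,2]<.02)&(W[...,2]>-.02);print('bench z',np.median(W[k][:,2]))
```

```text
deck h hist peak -0.1879999999999999
top h pct [-0.0076 -0.0011  0.0001  0.0006] 822
mouth [0.5818 0.374  0.18  ] r 0.028642811024545273 702
rim normal [-0.14462302 -0.48024924  0.86512707] [-0.14572815 -0.47829207  0.8660254 ]
pot [0.4605 0.1126 0.0285] 1437 [0.0902 0.093  0.094 ]
bench z 0.0020237084119060222
```

Run:
```python
from h import *
Rp=pickR(30,-1); 
T=np.array([.4605,.1126,.085])+Rp[:,2]*.0267
ctrl.movel(list(T-Rp[:,2]*.06),max_speed=.15)
ctrl.movel(list(T),max_speed=.1); s=get_state(); print(s['tcp_pos'],T,s['contact_force'])
a=snap('w3a')
ctrl.close_gripper(force=50); s=get_state(); print(s['width'],s['tcp_pos'],s['contact_force'])
a=snap('w3')
ctrl.movel(list(T-Rp[:,2]*.06+[0,0,.0])); s=get_state(); print(s['width'],s['contact_force'],s['time'])
a=snap('w4')
cv2.imwrite('pics/e.png',cv2.resize(np.vstack([cv2.imread('pics/w3a.png'),a[0]]),(480,600)))
```

```text
[0.47202302 0.10633164 0.06240925] [0.47204117 0.10589002 0.06187712] [ 0.48628772  0.59917398 -1.71086477]
0.06072283365383503 [0.47224568 0.10613989 0.06272887] [-2.34352493 -0.54341735  7.45225318]
0.06092692549291566 [-0.78067501  0.32245779 -1.47185514] 10.0583
```

View pics/e.png

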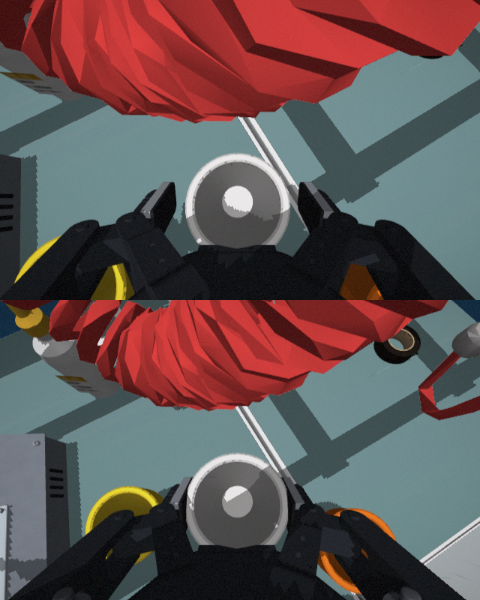

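```bash
cat > rim.py <<'E'
from h import *
from scipy.optimize import least_squares
def circ3(W,ok,c0,ax,r0=.0288,dz=.006):
    """rim centre & normal from depth points near the predicted rim"""
    c=np.array(c0,float); ax=np.array(ax,float)
    for _ in range(3):
        a=np.cross(ax,[1,0,0.]); a/=np.linalg.norm(a); b=np.cross(ax,a)
        D=W-c; h=D@ax; r=np.hypot(D@a,D@b)
        m=ok&(abs(h)<dz)&(r<.036)&(r>.0225); Q=W[m]-c
        s=least_squares(lambda p: np.hypot(Q@a-p[0],Q@b-p[1])-r0,[0,0],loss='soft_l1',f_scale=.001).x
        hh=Q@ax; top=hh[hh>np.percentile(hh,50)]
        A=np.c_[Q@a,Q@b,np.ones(len(Q))]; pl=least_squares(lambda p:A@p-hh,[0,0,0],loss='soft_l1',f_scale=.0007).x
        c=c+a*s[0]+b*s[1]+ax*(pl[2]+pl[0]*s[0]+pl[1]*s[1]); ax=ax-a*pl[0]-b*pl[1]; ax/=np.linalg.norm(ax)
    return c,ax,m.sum()
E
python3 - <<'E'
from rim import *
Rp=pickR(30,-1); R0=Rp
for f in ['w3a','w3','w4']:
    z=np.load(f+'.npz'); W=cloud('wrist',z['d'],{'tcp_pos':z['p'],'eef_rot':z['q']}); R=q2R(z['q'])
    W=(W-z['p'])@R  # tool frame
    T=np.array([.4605,.1126,.085])+Rp[:,2]*.0267
    c0=Rp.T@(np.array([.4605,.1126,.093])-T); ax=Rp.T@[0,0,1.]
    c,a,m=circ3(W,z['d']>0,c0,ax); print(f,'pred',c0.round(4),ax.round(3),'meas',c.round(4),a.round(3),m,'world',(R@c+z['p']).round(4))
E
```

```text
w3a pred [ 0.004  -0.     -0.0336] [ 0.5    0.    -0.866] meas [ 0.0051  0.0003 -0.0323] [ 0.494 -0.002 -0.869] 4999 world [0.4617 0.112  0.0929]
w3 pred [ 0.004  -0.     -0.0336] [ 0.5    0.    -0.866] meas [ 0.0052 -0.0001 -0.032 ] [ 0.5   -0.005 -0.866] 5505 world [0.4623 0.112  0.093 ]
w4 pred [ 0.004  -0.     -0.0336] [ 0.5    0.    -0.866] meas [ 0.0051 -0.0001 -0.032 ] [ 0.496 -0.006 -0.868] 5527 world [0.4363 0.1269 0.1442]
```

Run:
```python
from rim import *
z=np.load('w1.npz'); W=cloud('wrist',z['d'],{'tcp_pos':z['p'],'eef_rot':z['q']})
M,a,m=circ3(W,z['d']>0,[.5818,.374,.180],n); print('mouth',M.round(4),a.round(4),m); np.save('M.npy',M)
Rs=placeR(pickR(30,-1),np.radians(-75)); c=np.array([.0051,0,-.032])
tcp=lambda rim: list(M+n*rim-Rs@c)
s=get_state(); Rp=pickR(30,-1)
ctrl.movel(list(np.array(s['tcp_pos'])+[-.02,.015,.08]))
ctrl.movep([.45,.23,.34],R2q(Rs)); ctrl.movep(tcp(.14),R2q(Rs))
ctrl.pause(.2); s=get_state(); print(s['contact_force'],s['time'],s['tcp_pos']-tcp(.14))
w=snap('w5'); z=np.load('w5.npz')
W=cloud('wrist',z['d'],{'tcp_pos':z['p'],'eef_rot':z['q']}); R=q2R(z['q'])
print('held',circ3((W-z['p'])@R,z['d']>0,c,[.5,0,-.866])); print('axis err',np.degrees(np.arccos((R@[.5,0,-.866])@n)))
t=snap('t5','top'); sc=snap('s5','scene')
cv2.imwrite('pics/f.png',np.hstack([cv2.resize(w[0],(400,250)),cv2.resize(sc[0][130:330,150:470],(400,250))]))
```

```text
mouth [0.5818 0.3741 0.1799] [-0.1447 -0.4791  0.8657] 727
[ 0.812399   -1.13540004 -1.62746579] 12.525 [-0.00037405 -0.00048979  0.00134323]
held (array([ 0.00402808, -0.00132097, -0.03251927]), array([ 0.4955859 , -0.00513417, -0.86854375]), np.int64(5556))
axis err 0.3892465997139081
```

View pics/f.png

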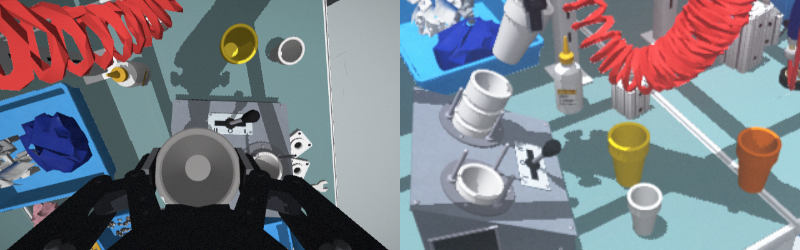

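Run:
```python
from rim import *
M=np.load('M.npy'); Rs=placeR(pickR(30,-1),np.radians(-75)); c=np.array([.0044,-.0008,-.0323])
off=np.zeros(3)
def go(rim,v):
    ctrl.movel(list(M+n*rim-Rs@c+off),max_speed=v)
def rep():
    s=get_state(); R=q2R(s['eef_rot']); d=s['tcp_pos']+R@c-M; F=np.array(s['contact_force'])
    return d@n,np.array([d@up,d@ly])*1e3,F@n,F@up,F@ly
go(.06,.12); ctrl.pause(.15)
s=get_state(); off=-(s['tcp_pos']-(M+n*.06-Rs@c)); print(off.round(4))
go(.045,.05); ctrl.pause(.1); r=rep(); F0=np.array(r[2:]); print(r[0].round(4),r[1].round(2),F0.round(2))
for rim in np.arange(.042,.0339,-.001):
    go(rim,.02); ctrl.pause(.05); r=rep(); F=np.array(r[2:])-F0; print(rim.round(4),r[0].round(4),r[1].round(2),F.round(2))
    if F[0]>5: break
print(get_state()['time'])
```

```text
[-0.0004  0.0002 -0.001 ]
0.044 [-0.36  0.03] [-1.99 -0.66 -2.47]
0.042 0.0413 [-0.41 -0.12] [ 1.11  0.72 -1.49]
0.041 0.0404 [-0.42 -0.13] [ 3.7   1.05 -2.58]
0.04 0.0394 [-0.38 -0.18] [ 3.43  0.98 -3.46]
0.039 0.0384 [-0.41 -0.26] [ 4.75  1.87 -3.27]
0.038 0.0375 [-0.33 -0.34] [ 4.45  0.88 -2.37]
0.037 0.0366 [-0.33 -0.42] [ 5.28  0.88 -3.27]
16.0583
```

```bash
cat > pr.py <<'E'
from rim import *
M=np.load('M.npy'); Rs=placeR(pickR(30,-1),np.radians(-75)); c=np.array([.0044,-.0008,-.0323])
F0=np.array([-1.99,-.66,-2.47])
def rep():
    ctrl.pause(.1); s=get_state(); R=q2R(s['eef_rot']); d=s['tcp_pos']+R@c-M; F=np.array(s['contact_force'])
    print((d@np.c_[n,up,ly]*1e3).round(2),'F n/up/ly',(F@np.c_[n,up,ly]-F0).round(2), s['width'].round(4), s['time'])
def shift(rim,a,b,v=.02,off=np.array([-.0004,.0002,-.001])):
    ctrl.movel(list(M+n*rim+up*a+ly*b-Rs@c+off),max_speed=v); rep()
E
python3 - <<'E'
from pr import *
shift(.037,.0003,-.001)
shift(.037,.0005,-.002)
for r in (.036,.035,.034): shift(r,.0005,-.002)
z=snap('w6'); W=cloud('wrist',z[1],z[2]); R=q2R(z[2]['eef_rot'])
cc,a,m=circ3((W-z[2]['tcp_pos'])@R,z[1]>0,c,[.5,0,-.866]); print('held',cc.round(4),a.round(3),'world rim rel',((R@cc+z[2]['tcp_pos']-M)@np.c_[n,up,ly]).round(4),'ang',np.degrees(np.arccos(R@a@n)))
E
```

```text
Traceback (most recent call last):
  File "pr.py", line 8, in shift
    ctrl.movel(list(M+n*rim+up*a+ly*b-Rs@c+off),max_speed=v); rep()
                                                              ~~~^^
  File "pr.py", line 6, in rep
    print((d@np.c_[n,up,ly]*1e3).round(2),'F n/up/ly',(F@np.c_[n,up,ly]-F0).round(2), s['width'].round(4), s['time'])
                                                                                      ^^^^^^^^^^^^^^^^
AttributeError: 'float' object has no attribute 'round'
```

```bash
sed -i "s/s\['width'\].round(4)/round(s['width'],4)/" pr.py
python3 - <<'E'
from pr import *
rep()
shift(.037,.0005,-.002)
for r in (.036,.035,.034): shift(r,.0005,-.002)
z=snap('w6'); W=cloud('wrist',z[1],z[2]); R=q2R(z[2]['eef_rot'])
cc,a,m=circ3((W-z[2]['tcp_pos'])@R,z[1]>0,c,[.5,0,-.866]); print('held',cc.round(4),a.round(3),'world rim rel',((R@cc+z[2]['tcp_pos']-M)@np.c_[n,up,ly]).round(4),'ang',np.degrees(np.arccos(R@a@n)))
E
```

```text
[36.31 -0.19 -0.83] F n/up/ly [ 4.8   1.49 -2.66] 0.0609 16.5083
[35.9  -0.05 -1.2 ] F n/up/ly [ 3.64  0.38 -0.37] 0.061 16.8583
[34.88  0.   -1.28] F n/up/ly [ 2.69  0.23 -0.15] 0.0608 17.2083
[34.12  0.04 -1.39] F n/up/ly [5.31 0.33 0.9 ] 0.061 17.5583
[ 3.327e+01  2.000e-02 -1.460e+00] F n/up/ly [ 8.6  -0.22  1.86] 0.0609 17.9083
held [ 0.0041 -0.0013 -0.0325] [ 0.495 -0.005 -0.869] world rim rel [ 0.0333  0.0004 -0.002 ] ang 0.4155884277312455
```

Run:
```python
from pr import *
shift(.0334,.0005,-.0016)
shift(.0328,.0005,-.0014)
z=snap('w7'); W=cloud('wrist',z[1],z[2]); R=q2R(z[2]['eef_rot'])
cc,a,m=circ3((W-z[2]['tcp_pos'])@R,z[1]>0,c,[.5,0,-.866]); print('held',cc.round(4),a.round(3),'world rim rel',((R@cc+z[2]['tcp_pos']-M)@np.c_[n,up,ly]).round(4),'ang',np.degrees(np.arccos(R@a@n)))
```

```text
[32.78  0.04 -1.35] F n/up/ly [ 8.59 -0.2   0.9 ] 0.0611 18.3083
[ 3.235e+01  3.000e-02 -1.340e+00] F n/up/ly [9.14 0.24 1.28] 0.0605 18.6583
held [ 0.0041 -0.0013 -0.0325] [ 0.495 -0.005 -0.869] world rim rel [ 0.0324  0.0004 -0.0019] ang 0.38947436499606686
```

Run:
```python
from pr import *
ctrl.ungrasp(); ctrl.pause(.2); rep()
def meas(f):
    z=snap(f); W=cloud('wrist',z[1],z[2])
    cc,a,m=circ3(W,z[1]>0,M+n*.032,n); print(f,'rim rel',((cc-M)@np.c_[n,up,ly]).round(4),'ang',np.degrees(np.arccos(a@n)),m)
meas('w8')
p=np.array(get_state()['tcp_pos']); ctrl.movel(list(p+[0,0,.12])); ctrl.pause(.15); meas('w9'); print(get_state()['time'])
ctrl.movel([.50,.26,.36]); ctrl.pause(.15); meas('w10')
sc=snap('s10','scene')[0]; w=cv2.imread('pics/w10.png')
cv2.imwrite('pics/g.png',np.hstack([cv2.resize(w,(400,250)),cv2.resize(sc[150:290,170:394],(400,250))]))
# lever in wrist view
z=np.load('w10.npz'); W=cloud('wrist',z['d'],{'tcp_pos':z['p'],'eef_rot':z['q']}); h=(W-M)@n+.08; A=W@up;B=W@ly
dark=w.max(2)<75
a0,b0=.465,-.353
m=(z['d']>0)&dark&(abs(A-a0)<.03)&(abs(B-b0)<.05)&(h>.03)&(h<.085)
Q=np.c_[A,B,h][m]; print('grip',m.sum(),Q.mean(0).round(4),np.percentile(Q,[3,97],axis=0).round(4)); print(get_state()['time'])
```

```text
[31.87  0.08 -0.94] F n/up/ly [1.83 0.35 1.85] 0.0853 19.3833
w8 rim rel [ 0.0325  0.0005 -0.0016] ang 0.45871809833855987 5116
w9 rim rel [ 0.0326  0.0016 -0.0017] ang 0.3835955692383132 1595
20.5833
w10 rim rel [ 0.0325  0.0007 -0.0011] ang 0.1911964084293399 829Traceback (most recent call last):
  File "<stdin>", line 16, in <module>
IndexError: boolean index did not match indexed array along axis 1; size of axis is 1920 but size of corresponding boolean axis is 640
```

View pics/g.png

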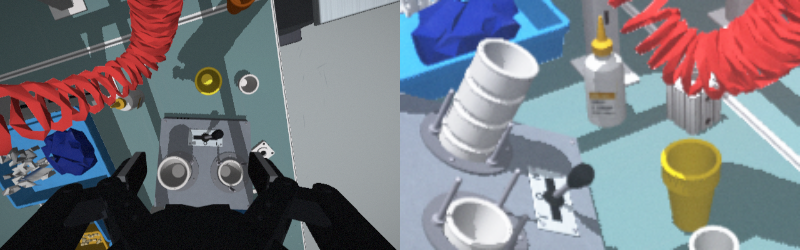

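Run:
```python
from rim import *
M=np.load('M.npy')
for f,nm in [('w10','wrist'),('w1','wrist'),('s10','scene'),('t5','top')]:
    z=np.load(f+'.npz'); W=cloud(nm,z['d'],{'tcp_pos':z['p'],'eef_rot':z['q']}); w=cv2.imread(f'pics/{f}.png')
    if nm=='scene': W=W+np.array([.0024,-.0012,-.0014])
    if nm=='top': W=W+np.array([-.0038,-.002,-.0029])
    D=np.stack([(W-M)@up,(W-M)@ly,(W-M)@n+.08],-1)
    m=(z['d']>0)&(w.max(2)<80)&(abs(D[...,0]+.08)<.045)&(abs(D[...,1]-.095)<.06)&(D[...,2]>.035)&(D[...,2]<.09)
    Q=D[m]; print(f,m.sum(),Q.mean(0).round(4),np.percentile(Q,[3,50,97],axis=0).round(4).tolist())
    if m.sum()>40:
        # cylinder r=11 with axis in (ly,n) plane at angle: fit centre line
        t=.5; ax=np.array([0,np.sin(t),np.cos(t)]); e=np.cross(ax,[1,0,0])
        s=least_squares(lambda p: np.hypot(Q[:,0]-p[0],Q@e-p[1])-.011,[np.median(Q[:,0]),np.median(Q@e)],loss='soft_l1',f_scale=.002).x
        l=Q@ax; print('  axis a',s[0].round(4),'e',s[1].round(4),'along',np.percentile(l,[2,98]).round(4), 'dir e',e.round(2))
```

```text
w10 227 [-0.0846  0.0883  0.068 ] [[-0.0943, 0.0772, 0.052], [-0.0846, 0.0882, 0.0702], [-0.076, 0.1003, 0.0747]]
  axis a -0.0858 e 0.0515 along [0.0803 0.1095] dir e [ 0.    0.88 -0.48]
w1 244 [-0.0835  0.0882  0.0681] [[-0.0931, 0.0771, 0.0524], [-0.0831, 0.0877, 0.0703], [-0.0757, 0.1003, 0.0747]]
  axis a -0.0865 e 0.051 along [0.0827 0.1094] dir e [ 0.    0.88 -0.48]
s10 147 [-0.0837  0.0956  0.0628] [[-0.0932, 0.0875, 0.0474], [-0.0831, 0.0958, 0.0648], [-0.0766, 0.1025, 0.0715]]
  axis a -0.0891 e 0.0498 along [0.0845 0.1079] dir e [ 0.    0.88 -0.48]<stdin>:9: RuntimeWarning: Mean of empty slice.
  ret = um.true_divide(
Traceback (most recent call last):
IndexError: index -1 is out of bounds for axis 0 with size 0
```

```bash
cat > lev.py <<'E'
from h import *
M=np.load('M.npy')
def X(a,b,h): return list(M+up*a+ly*b+n*(h-.08))
def LR(lean,s):
    t=np.radians(lean); z=-(n*np.cos(t)-up*np.sin(t)); x=s*ly; return np.c_[x,np.cross(z,x),z]
def loc(p): d=np.array(p)-M; return np.array([d@up,d@ly,d@n+.08])
E
python3 - <<'E'
from lev import *
for lean in (0,10,20):
    for s in (1,-1):
        print(lean,s,[None if q is None else np.round(q,2).tolist() for q in (ctrl.ik(X(-.086,b,h),R2q(LR(lean,s))) for b,h in [(.13,.14),(.13,.05),(.06,.05)])])
print(get_state()['qpos'].round(2))
E
```

```text
0 1 [[-0.29, 0.28, -0.16, 2.18, -0.85, 0.45, 1.57], [-0.2, 0.48, -0.41, 2.21, -1.05, 0.18, 1.74], [-0.18, 0.52, -0.31, 2.08, -0.86, 0.31, 1.65]]
0 -1 [[-1.19, 0.51, 1.15, 2.19, -1.29, 0.99, -1.09], [0.18, 0.64, -1.03, 2.21, 1.14, 0.26, 2.71], [-1.06, 0.82, 1.15, 2.09, -1.51, 1.19, -0.94]]
10 1 [[-0.05, 0.32, -0.35, 2.3, -1.39, 0.44, 2.19], [0.34, 0.79, -1.22, 2.32, 2.0, 0.3, -1.18], [0.42, 0.86, -1.23, 2.18, 1.5, 0.29, -0.56]]
10 -1 [[-1.07, 0.56, 1.15, 2.31, -1.51, 1.15, -0.78], [0.34, 0.79, -1.22, 2.32, 2.0, 0.3, 1.96], [0.42, 0.86, -1.23, 2.18, 1.5, 0.29, 2.59]]
20 1 [[0.38, 0.48, -0.84, 2.4, 4.34, 0.36, 2.85], [0.41, 0.91, -1.22, 2.42, 2.69, 0.39, -1.72], [0.5, 0.95, -1.22, 2.26, 2.38, 0.22, -1.31]]
20 -1 [[0.5, 0.55, -1.04, 2.4, 4.16, 0.24, -0.12], [0.41, 0.91, -1.22, 2.42, 2.69, 0.39, 1.42], [0.5, 0.95, -1.22, 2.26, 2.38, 0.22, 1.83]]
[-0.41  0.33 -0.17  1.44  0.07  1.37  2.28]
```

```bash
cat >> lev.py <<'E'
from scipy.optimize import least_squares
def lever(f):
    """angle of lever from a wrist/scene picture: dark grip points, pivot known at ly .0635,h .0085"""
    im,d,s=snap(f,'scene'); W=cloud('scene',d)+np.array([.0024,-.0012,-.0014])
    D=np.stack([(W-M)@up,(W-M)@ly,(W-M)@n+.08],-1)
    m=(d>0)&(im.max(2)<80)&(abs(D[...,0]+.08)<.03)&(abs(D[...,1]-.065)<.07)&(D[...,2]>.045)&(D[...,2]<.09); Q=D[m]
    return m.sum(), (Q.mean(0) if m.any() else None)
E
python3 - <<'E'
from lev import *
R=LR(-5,1)
for b,h in [(.128,.13),(.122,.05),(.086,.05),(.06,.05)]: q=ctrl.ik(X(-.086,b,h),R2q(R)); print(None if q is None else np.round(q,2))
ctrl.close_gripper(force=40)
ctrl.movep(X(-.086,.128,.13),R2q(R))
ctrl.movel(X(-.086,.122,.05),max_speed=.12); ctrl.pause(.15)
s=get_state(); print(loc(s['tcp_pos']).round(4),s['contact_force'],s['time'])
for b in (.10,.092,.088):
    ctrl.movel(X(-.086,b,.05),max_speed=.04); s=get_state(); print(b,loc(s['tcp_pos']).round(4),(s['contact_force']@ly).round(2),s['time'])
im=snap('s11','scene')[0]; print(models.recognise('scene','selector_grip')[:2])
w=snap('w11')[0]; cv2.imwrite('pics/i.png',np.hstack([cv2.resize(w,(400,250)),cv2.resize(im[170:290,190:382],(400,250))]))
print(get_state()['time'])
E
```

```text
[-0.41  0.3  -0.08  2.13 -0.64  0.48  1.33]
[-0.37  0.46 -0.23  2.14 -0.7   0.29  1.37]
[-0.34  0.49 -0.19  2.07 -0.68  0.35  1.4 ]
[-0.33  0.51 -0.16  2.02 -0.66  0.39  1.41]
[-0.0856  0.1216  0.0507] [ 0.04497954 -0.57015039 -0.25788209] 24.5917
0.1 [-0.086   0.0993  0.05  ] 0.14 25.2917
0.092 [-0.0859  0.0912  0.05  ] 0.54 25.6417
0.088 [-0.086   0.0874  0.05  ] 0.18 25.8917
[{'point': [262.4, 253.4], 'p': 0.56}]
26.0417
```

View pics/i.png

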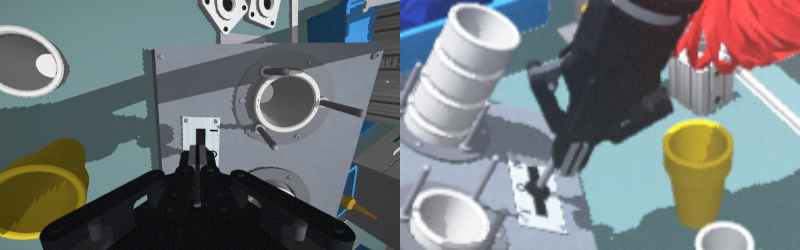

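Run:
```python
from lev import *
ci=vision.camera_info('scene'); K=np.array(ci['mtx'])
def px(p):
    p=np.array(p)-np.array([.0024,-.0012,-.0014]); c=np.array(ci['R'])@p+ci['t']; c=K@c; return c[:2]/c[2]
im=cv2.imread('pics/s11.png'); k=8; x0,y0=235,215
crop=cv2.resize(im[y0:y0+65,x0:x0+80],None,fx=k,fy=k,interpolation=cv2.INTER_CUBIC)
for th,col in [(-.2,(255,0,0)),(0,(0,255,0)),(.2,(0,0,255))]:
    p=[(px(X(-.086,.0635-L*np.sin(th),.0085+L*np.cos(th)))-[x0,y0])*k for L in (0,.058)]
    cv2.line(crop,tuple(p[0].astype(int).tolist()),tuple(p[1].astype(int).tolist()),col,1)
cv2.imwrite('pics/j.png',crop)
```

```text
(no output)
```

View pics/j.png

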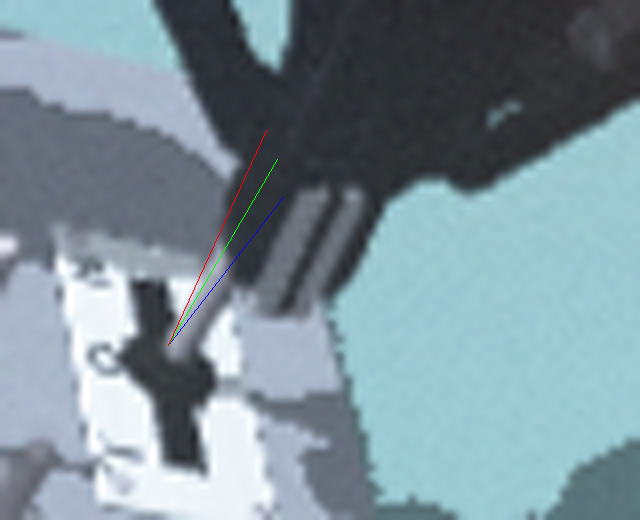

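```bash
cat > meas.py <<'E'
from lev import *
def grip(f):
    im,d,s=snap(f,'scene'); W=cloud('scene',d)+np.array([.0024,-.0012,-.0014])
    D=np.stack([(W-M)@up,(W-M)@ly,(W-M)@n+.08],-1)
    m=(d>0)&(im.max(2)<80)&(abs(D[...,0]+.083)<.02)&(abs(D[...,1]-.065)<.07)&(D[...,2]>.045)&(D[...,2]<.09); Q=D[m]
    def res(p):
        t=p[0]; e=np.array([0,np.cos(t),np.sin(t)]); c0=np.array([0,.0635,.0085])
        return np.hypot(Q[:,0]-p[1],(Q-c0)@e)-.011
    best=min((least_squares(res,[t,-.086],loss='soft_l1',f_scale=.002) for t in (-.4,0,.4)),key=lambda r:r.cost)
    print(f,m.sum(),Q.mean(0).round(4),'theta,a',best.x.round(3),best.cost)
E
python3 - <<'E'
from meas import *
ctrl.movel(X(-.086,.10,.05),max_speed=.1); ctrl.movel(X(-.09,.11,.19),max_speed=.2); ctrl.pause(.1)
grip('s12'); print(get_state()['time'])
E
```

```text
s12 168 [-0.0845  0.07    0.0668] theta,a [ 0.003 -0.089] 0.00037405355957865105
27.3083
```

Run:
```python
from meas import *
ctrl.pause(.5)
ctrl.movel(X(-.086,.105,.055),max_speed=.15)
for b in (.075,.066,.061):
    ctrl.movel(X(-.086,b,.055),max_speed=.06); s=get_state(); print(b,loc(s['tcp_pos']).round(4),(s['contact_force']@ly).round(2),s['time'])
ctrl.movel(X(-.086,.10,.055),max_speed=.1); ctrl.movel(X(-.09,.12,.19),max_speed=.2); ctrl.pause(.1)
grip('s13'); print(get_state()['time'])
```

```text
0.075 [-0.0861  0.0744  0.055 ] -0.62 29.5083
0.066 [-0.0861  0.0655  0.0549] 0.34 29.8083
0.061 [-0.0861  0.0607  0.0549] 0.6 30.0583
s13 153 [-0.0849  0.0431  0.0598] theta,a [ 0.534 -0.089] 0.00017032375348003165
31.5833
```

Run:
```python
from meas import *
from rim import circ3
Rs=placeR(pickR(30,-1),np.radians(-75))
ctrl.movep([.50,.26,.36],R2q(Rs)); ctrl.pause(.2)
z=snap('w14'); W=cloud('wrist',z[1],z[2]); cc,a,m=circ3(W,z[1]>0,M+n*.032,n); print('rim rel',((cc-M)@np.c_[n,up,ly]).round(4),np.degrees(np.arccos(a@n)),m)
grip('s14'); s=get_state(); print(s['time'],s['contact_force'])
im=cv2.imread('pics/s14.png'); cv2.imwrite('pics/k.png',cv2.resize(im[150:300,180:420],None,fx=3,fy=3))
```

```text
rim rel [ 0.0304  0.001  -0.0011] 4.773910726796442 228
s14 150 [-0.085   0.0429  0.0599] theta,a [ 0.537 -0.089] 0.00016869051126630746
32.8083 [-0.02010626  0.04270483 -0.03289784]
```

View pics/k.png

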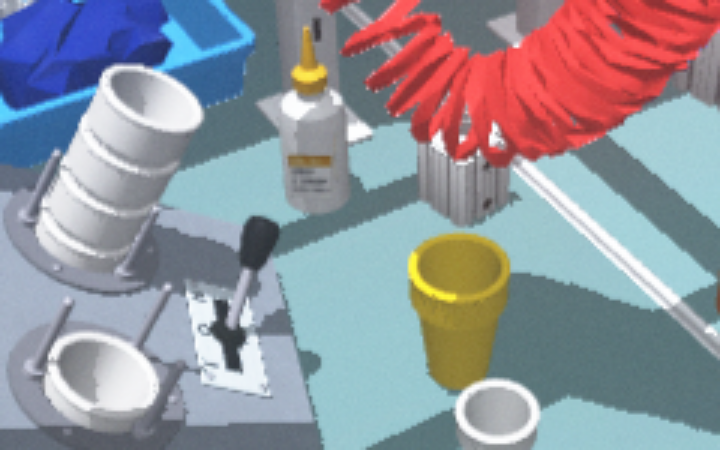

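Run:
```python
from meas import *
from rim import circ3
for f in ('s10','s12','s13','s14'):
    z=np.load(f+'.npz'); W=cloud('scene',z['d'])+np.array([.0024,-.0012,-.0014]); c,a,m=circ3(W,z['d']>0,M+n*.0325,n)
    print(f,((c-M)@np.c_[n,up,ly]).round(4),np.degrees(np.arccos(a@n)).round(2),m)
```

```text
s10 [ 0.0284 -0.0001  0.0005] 0.63 383
s12 [ 0.0281 -0.0001  0.0007] 0.19 393
s13 [0.0282 0.     0.0006] 0.45 389
s14 [0.0283 0.0001 0.0005] 0.71 384
```

Run:
```python
from meas import *
from rim import circ3
for nm,f,b in (('scene','scene0.npy',0),('scene','s14.npz',.03),('top','top0.npy',0)):
    d=np.load(f); d=d if f[-1]=='y' else d['d']; W=cloud(nm,d); c,a,m=circ3(W,d>0,M+n*b,n); print(f,((c-M)@np.c_[n,up,ly]).round(4),m)
im,d,s=snap('t15','top'); W=cloud('top',d); c,a,m=circ3(W,d>0,M+n*.033,n); print('top now',((c-M)@np.c_[n,up,ly]).round(4),m, a@n)
```

```text
scene0.npy [-0.0032  0.0012  0.003 ] 376
s14.npz [0.0291 0.0013 0.0032] 396
top0.npy [ 0.0003  0.0041 -0.003 ] 304Traceback (most recent call last):
  File "<stdin>", line 5, in <module>
  File "rim.py", line 11, in circ3
    hh=Q@ax; top=hh[hh>np.percentile(hh,50)]
                       ~~~~~~~~~~~~~^^^^^^^
    return _quantile_unchecked(
        a, q, axis, out, overwrite_input, method, keepdims, weights)
    return _ureduce(a,
                    func=_quantile_ureduce_func,
    ...<5 lines>...
                    overwrite_input=overwrite_input,
                    method=method)
    r = func(a, **kwargs)
    result = _quantile(arr,
                       quantiles=q,
    ...<2 lines>...
                       out=out,
                       weights=wgt)
    slices_having_nans = np.isnan(arr[-1, ...])
                                  ~~~^^^^^^^^^
IndexError: index -1 is out of bounds for axis 0 with size 0
```

Comparing the scene camera with itself, the rim rose 0.0291 − (−0.0032) = 32.3 mm. That matches the wrist camera's 32.5 mm and the force estimate, so I'm handing in.

```bash
python3 -c "
from h import *
print(ticket.close_job(), get_state()['time'])"
```

```text
the job is handed in; nothing more can be done
the job is handed in; nothing more can be done
```

The job is done and handed in at about 33 s of the 54 s allowed. No verdict came back, so what follows rests on my own measurements.

**Pot:** I picked up the off-white pot of the right size with a tilted grasp to stay clear of the hanging hose. I pressed it into the right-hand stack with about 9 N and let go.
- **Depth:** the rims are 32.3 to 32.5 mm apart (wrist camera 32.5, scene camera before and after 32.3). The pressing force points to the same depth. That leaves the collars about 5 mm clear.
- **Squareness:** it sits within about 0.5° of the stack's axis. It has not moved since release.

**Lever:** I pushed it from left to centre with closed fingers, and it measured 0.00 rad there. It stayed at centre for well over a second. I then pushed it to the right lane, where it measured about 0.53 rad; the stop is at 0.5, so this includes measuring error.

**Checks that failed or disagreed:**
- The last wrist-camera look at the pot gave 30.4 mm and 4.8° tilt. The closed fingers left only a few rim points visible, so I discarded it in favour of the scene camera.
- The scene camera first gave about 28.3 mm because I had applied a rough calibration offset. Comparing that camera with its own starting picture gave 32.3 mm.
- The final top-camera check found no rim points.
- I did not measure the bystanders at the end. The last picture shows the small pot, bottle and cylinder upright with no sign of being disturbed.

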